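# Fetch the parts basket from the dip tank with the hook rod

## Robot

A 6-joint arm with a two-finger parallel gripper is mounted at the origin on the work surface. World frame = base frame: x ahead of the robot, y to its left, z up, the work surface at z = 0. Lengths are in mm, angles in rad, forces in N, time in s.
With the tool pointing down it reaches from about 425 to 950 mm from the base axis. Payload 3.5 kg.
Tool frame: the origin (TCP) lies on the centre line of the jaws, within the pads' length; the fingertips stand 11 mm ahead of it and the grasp point (between the pads) lies 8 mm behind it (r.tcp_to_tips is the distance from the TCP to the fingertips, in mm); z points along the fingers, y is the line along which they close (so a half turn about z gives the same grasp; the last joint's range is limited). The gripper opens to 85 mm and grips with 20 to 120 N. Pads are 22 mm wide; open, the fingers measure 114 mm over their backs; the gripper's body (76 mm by 85 mm) begins 54 mm behind the grasp point. The pads swing forward as they close: fully open they stand 13 mm farther back than shut.
Start: joints at [1.09, 0.286, 1.577, -0, 1.279, -0.15], TCP at [219.203, 638.401, 242.325] pointing down, gripper open.
Joint ranges: [-2.77, 2.77], [-0.9, 2.22], [0.21, 2.48], [-1.53, 4.67], [0.24, 2.81], [-2.84, 2.84]. Speed limits (rad/s): [2.79, 2.79, 3.14, 3.14, 3.14, 3.14].

## Interface

Orientations are given as a rotation vector (axis times angle).
In Python, from workcell import r gives the robot as it stands. The module is installed in compiled form; this text tells all that it offers. Calls block until the motion is done:
- r.reach(position, orientation): joint-space move of the TCP to a pose.
- r.line_to(position, rot=None, velocity=150, stop_force=None): straight line of the TCP; rot=None keeps the orientation; velocity is the mean speed in mm/s. With stop_force (N) it stops when the force on the tool has changed by that much, and returns True; else False.
- r.move_j(angles): joint-space move.
- r.gripper_to(opening, strength=None): finger opening in mm; strength is the grip in N (None keeps the last); returns when the fingers have stopped.
- r.hold(seconds).
- r.inverse_kinematics(position, orientation): joint angles nearest the present ones, or None.
- r.read_state(): the state.
- r.snapshot(name): name is "scene" or "top" or "wrist"; returns a dict with "frame" (480x640x3 uint8, red, green, blue), "vertical_fov" (degrees; the focal length in pixels is half the picture's height over the tangent of half this angle, whatever the lens; pixels are square), "cx", "cy" (the principal point, pixels), "dist_coeffs" ([k1, k2, p1, p2, k3] as OpenCV has them; the pictures are not rectified), "eye" and "rotation" of the camera in the world; the wrist camera has in their place "hand_eye" (4x4, takes a point from camera to tool coordinates, whose origin is the TCP and whose axes are the flange's). Camera axes: x right, y down, z forward; pixel columns grow to the right and rows downward; lengths in mm; the calibration is good to about 2 mm. A picture is of the moment at which its call begins: read the wrist's pose just before it. There is no depth.
A pose or a line that the arm cannot do raises r.IKError and nothing moves.
- r.close_job(): hands the job in; it is judged then, once.
The state is a dict: "time_s": time; "qpos": joint angles; "dq": joint speeds; "effort": joint torques, N m; "tool_pos": TCP position; "eef_rot": TCP orientation; "force": force on the tool from outside, world axes, zero at the start; "moment": the same for the moment, N m; "grip_width": finger opening in mm; "grasp_force": force on a finger pad.
Only numpy, scipy, OpenCV 4.12 (cv2) and the standard library are available. Lean on these libraries where they do the work, as an engineer would, in place of code of your own. Each camera call takes 0.05 s, during which the arm holds its last target. There are 200 camera calls.

## Task

Take the hook rod from its stand and use it to fetch the steel parts basket out of the green tank: hook it by its red bail, draw it along under the sprung yellow keeper strips, feeling for the gap where it comes up freely, and never strain it against the tank or tip it so far that its screws would spill. Then set the basket down gently, upright in the grey drip tray, unhook it and hang the rod back in its stand. Do not touch the basket with the gripper, and leave everything else on the bench where it is.

Things in the scene. Friction and masses are not known exactly. Their poses are not given: they have to be found in the camera images.
- tank: (All sizes in mm.) Green steel dip tank, fixed, empty, open on top: outside 82 (x) x 272 (y -130 to +142), inside 74 x 200 (y -100 to +100), rim 130 above the bench, bottom 4 thick. Origin: under the middle of the inside; y along its length. It is damaged by straining the basket against it or its strips with over 15 N, or the rod against it with over 20 N.
- ledge_level (a point): In the middle of the tank, level with the tops of two steel ledges (36 above the bench) that stand 13 inwards along both long walls. The basket's lugs rest on the ledges and slide along them.
- strip_level (a point): In the tank's middle, level with the undersides of two yellow keeper strips (48 up, 8 above the resting lugs), 13 inwards from the long walls, 4 thick. Both rise together on a spring: 0.8 N to start, then 0.8 N per mm, hard stop 12 up. They share one gap, 40 long, its middle at tank y -70 to -5, not measured: see it or feel for it. Only there can the lugs come up.
- basket: Open steel basket with screws, 42 (x) x 50 (y) x 30 high, 0.13 to 0.27 kg. Origin: centre of its underside. Two side lugs, 66 over both in x, 30 long in y, 4 thick, tops 30 up. Rigid red bail: inverted V of strap across x, 10 wide in y, peak 64 up. It hangs in the tank by its lugs, axes along the tank's, at tank y +38 to +60, underside 10 above the bench; the gap lies towards the tank's -y.
- bail (a point): Underside of the red bail's peak, 58 above the basket's underside: the point that the hook bears on. Below it the bail leaves a free window, 40 wide in x at the basket's rim.
- rod: Hook rod, 0.09 kg. Origin: centre of the underside of its square collar (34 x 34 x 4). Orange square handle 18 x 18 from 4 to 50 above that. Round shank, 6 thick, straight down to 91 below; there a foot goes out to the rod's +y (middle line 88 below, to y = 26) and ends in a tip turned up to 74 below. Free throat between shank and tip 20.
- hook_seat (a point): Middle of the upper face of the hook's foot, at (0, 13, -85) in the rod's frame: where the bail should lie.
- stand: Blue stand, fixed. Origin: on the bench under the resting rod. Flat fork, top face 110 up, 8 thick, slot 14 wide along x, open to +x; tines end at x = 29, slot's closed end x = -34. The rod hangs in it by its collar, shank at the origin, axes along the stand's. It comes out by sliding 50 or more to +x, collar slightly raised; the foot stops it going straight up. Base plate 10 thick.
- tray: Grey drip tray, fixed, 150 (x) x 220 (y), walls 4 thick and 16 high, floor top at 4. Origin: centre of its underside. Its +y half is free; the jar stands in its -y half.
- jar: Glass jar with steel lid, 44 in diameter, 60 high, standing in the -y half of the tray; leave it. Origin: centre of its underside.
- spare: Blue basket of the same make, standing on the bench; leave it.
- glue: Yellow glue bottle, 56 in diameter, 150 high; leave it.
- tape: Yellow tape measure, 70 x 35 x 65 high; leave it.
- driver: Screwdriver lying on the bench; leave it.
- hammer: Hammer lying on the bench; leave it.
- pipe: White pipe offcut standing on end, 60 in diameter, 110 high; leave it.
- pot: White plastic pail, 100 in diameter, 110 high; leave it.
There are look-alikes about, which are no part of the job. What is shaped like the basket but orange or purple is not meant.

How it is judged (in metres and radians):
On the way, in this order (a step that is already met when the one before it is completed fails the run):
1. the basket hangs on the hook rod, clear above the tank's rim (height (world z) of basket above 0.13 m and contact force between rod and basket above 0.5 N), for 0.2 s.
2. the basket stands upright in the drip tray, unhooked (z of basket in the frame of tray below 0.008 m and x of basket in the frame of tray between -0.072 and 0.072 m and y of basket in the frame of tray between -0.107 and 0.107 m and angle between basket's own z axis and vertical below 0.1 rad and contact force between rod and basket below 0.1 N and distance between hook_seat and bail above 0.03 m), for 0.2 s.
At the end, for the whole second after the job is handed in: The basket stands at rest in the tray, its underside on the tray's floor (below 8 mm), its middle inside the tray's walls, upright within 0.1 rad; the rod hangs at rest in the stand's slot by its collar (origin 106 to 116 mm up, within 27 mm of the stand's origin, upright within 0.1 rad) (z of basket in the frame of tray below 0.008 m and x of basket in the frame of tray between -0.072 and 0.072 m and y of basket in the frame of tray between -0.107 and 0.107 m and angle between each of basket, rod's own z axis and vertical below 0.1 rad and linear speed of each of basket, rod below 0.02 m/s and z of rod in the frame of stand between 0.106 and 0.116 m and horizontal distance between rod and stand below 0.027 m); the robot touches nothing.
It fails at once if the basket is strained against the tank or its keeper strips (over 15 N), or the rod forced against the tank (over 20 N) (contact force between basket and tank above 15 N or contact force between rod and tank above 20 N).
It fails at once if the basket is tipped by more than 0.5 rad, so that its screws would spill (angle between basket's own z axis and vertical above 0.5 rad).
It fails at once if the gripper or arm touches the basket (contact force between any of the fingers, the arm and basket above 0.3 N).
It fails at once if the basket is dropped or pressed hard in the tray (over 20 N) (contact force between basket and tray above 20 N).
It fails at once if a bystander is moved by more than 30 mm (distance of any of jar, spare, glue, tape, driver, hammer, pipe, pot from where it was at the start of the episode above 0.03 m).
It also fails if it takes over 72 s, if anything falls off the work surface, if the arm or the gripper's body presses on something with over 40 N, if the wrist force passes 120 N, or if a joint passes its speed limit or range.

## Working session

There is one attempt and no reset: what is moved stays moved. The work goes in short steps, each a Python script; the robot and the scene stay as the last script left them, time stands still between calls to the robot, and variables do not carry over. Pictures are saved under pics/ and viewed, at most 10 in all, crops included, and the job is handed in when it is done.

```bash
mkdir -p pics; ls
cat > h.py <<'E'
import numpy as np, cv2
from workcell import r
from scipy.spatial.transform import Rotation as R
def snap(n,f):
    s=r.read_state(); d=r.snapshot(n); cv2.imwrite('pics/'+f+'.png',cv2.cvtColor(d['frame'],cv2.COLOR_RGB2BGR))
    if 'hand_eye' in d:
        T=np.eye(4);T[:3,:3]=R.from_rotvec(s['eef_rot']).as_matrix();T[:3,3]=s['tool_pos'];T=T@np.array(d['hand_eye'])
        d['eye']=T[:3,3];d['rotation']=T[:3,:3]
    q={k:np.array(d[k]).tolist() for k in('vertical_fov','cx','cy','dist_coeffs','eye','rotation')}
    import json;json.dump(q,open('pics/'+f+'.json','w'));return q
def K(d):
    f=240/np.tan(np.radians(d['vertical_fov'])/2);return np.array([[f,0,d['cx']],[0,f,d['cy']],[0,0,1.]])
def px(f,u,v,z):
    import json;d=json.load(open('pics/'+f+'.json'));M=np.array(d['rotation'])
    if M.size==3:M=R.from_rotvec(M).as_matrix()
    p=cv2.undistortPointsIter(np.array([[[u,v]]],float),K(d),np.array(d['dist_coeffs']),None,None,(3,100,1e-10))[0,0]
    w=M@np.array([*p,1]);e=np.array(d['eye']);return e+w*(z-e[2])/w[2]
def proj(f,P):
    import json;d=json.load(open('pics/'+f+'.json'));M=np.array(d['rotation'])
    if M.size==3:M=R.from_rotvec(M).as_matrix()
    c=(np.atleast_2d(P)-np.array(d['eye']))@M
    return cv2.projectPoints(c,np.zeros(3),np.zeros(3),K(d),np.array(d['dist_coeffs']))[0][:,0]
E
python3 -c "
from h import *
for n in('top','scene'):print(snap(n,n+'0'))
s=r.read_state();print(s['time_s'],s['eef_rot'],r.tcp_to_tips)"
```

```text
pics
{'vertical_fov': 55.1420756872883, 'cx': 316.79812055006613, 'cy': 238.29799410209137, 'dist_coeffs': [-0.038824463016292075, 0.0, 0.0, 0.0, 0.0], 'eye': [433.2775976105051, 19.520143591625143, 1075.6152080202912], 'rotation': [-2.161620622368538, 2.163540161404711, -0.08604586224643071]}
{'vertical_fov': 42.31107580680911, 'cx': 316.6461054937373, 'cy': 232.1920901611078, 'dist_coeffs': [-0.0038940179422381647, 0.0, 0.0, 0.0, 0.0], 'eye': [1009.1263320016272, -513.1260742788809, 1282.561294708735], 'rotation': [-2.469128933913826, -0.8962675501572631, 0.26806488753443714]}
0.1 [-0.51712114 -3.09800632  0.00323766] 11.0
```

View pics/top0.png

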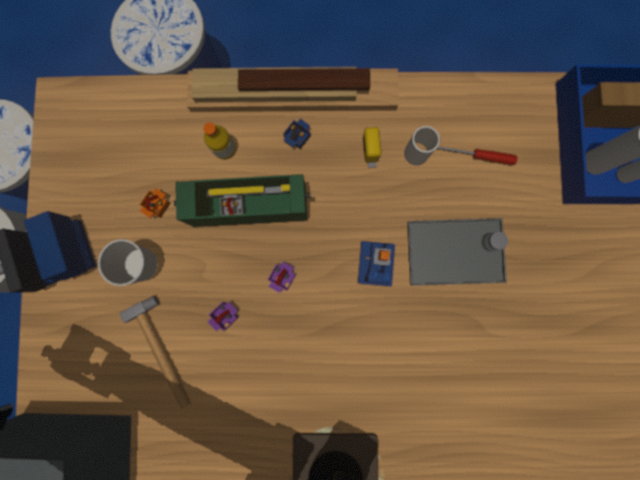

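View pics/scene0.png

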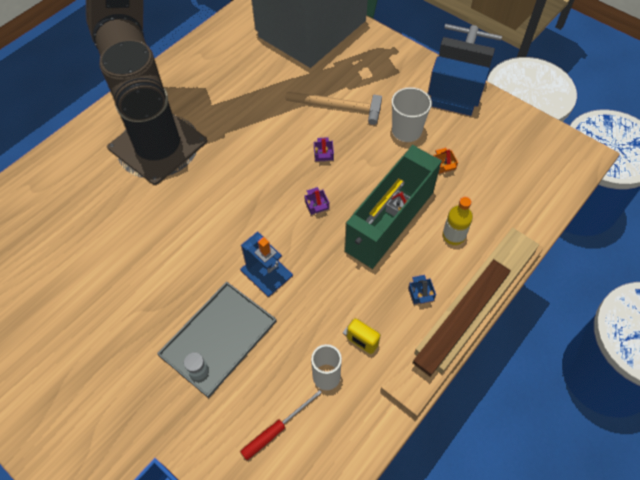

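The top view shows the tank at about (242,200), basket at (232,204), stand/rod at (378,262), and tray at (457,251). World +y is to the left and +x is up. Next I'll enlarge the tank and the stand/tray.

```bash
python3 -c "
import cv2
a=cv2.imread('pics/top0.png')
c1=cv2.resize(a[165:235,165:325],None,fx=5,fy=5,interpolation=cv2.INTER_CUBIC)[:350,:800]
c2=cv2.resize(a[205:295,345:515],None,fx=4.7,fy=4.7,interpolation=cv2.INTER_CUBIC)[:,:799]
cv2.imwrite('pics/c1.png',c1);cv2.imwrite('pics/c2.png',c2)"
```

```text
(no output)
```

View pics/c1.png

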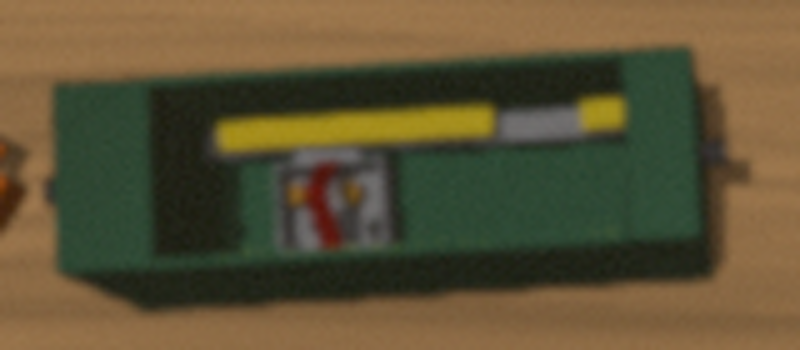

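View pics/c2.png

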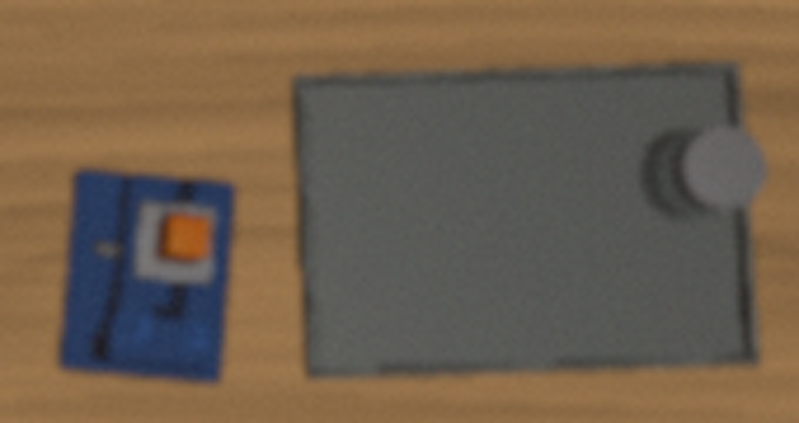

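The tank's rim corners are at crop pixels (55,85), (690,50), (58,270) and (700,235). The strip gap spans about 495–580, lying towards the right (tank −y). The rod's handle top is at crop (186,237), and its foot tip points left at (105,248).

```bash
python3 -c "
from h import *
np.set_printoptions(precision=1,suppress=True)
c=lambda u,v,z:px('top0',165+(u+.5)/5-.5,165+(v+.5)/5-.5,z)
d=lambda u,v,z:px('top0',345+(u+.5)/4.7-.5,205+(v+.5)/4.7-.5,z)
C=[c(*p,130) for p in((55,85),(690,50),(58,270),(700,235))];print(np.array(C))
a=(C[0]+C[2])/2;b=(C[1]+C[3])/2;u=(a-b)/np.linalg.norm(a-b);print('len',np.linalg.norm(a-b),'yaw y-axis',np.degrees(np.arctan2(-u[0],u[1])))
o=(a+b)/2-u*6;print('tank',o)
for n,p in dict(gapL=(495,115,52),gapR=(580,110,52),stripL=(215,135,52),stripR=(627,110,52),rimL=(280,215,40),rimR=(395,210,40),bail=(325,190,70)).items():
  q=c(*p);print(n,q,'tank y',(q-o)@u,'tank x',(q-o)@[u[1],-u[0],0])
print('handle',d(186,237,160),'collar',[d(*p,114) for p in((137,205),(215,205),(137,282),(213,282))])
print('base',[d(*p,10) for p in((75,172),(60,370),(220,380),(235,185))])
T=[d(*p,16) for p in((295,77),(738,65),(308,375),(757,360))];print('tray',T,np.mean(T,0))
print('tip',d(105,248,33),'jar',d(724,168,60))
"
```

```text
[[647.  335.4 130. ]
 [660.4  66.6 130. ]
 [568.1 331.5 130. ]
 [581.9  62.2 130. ]]
len 269.391099504136 yaw y-axis 2.9011108768351885
tank [614.7 192.9 130. ]
gapL [649.5 159.   52. ] tank y -35.65917875864102 tank x 33.113481357336134
gapR [651.7 120.3  52. ] tank y -74.36856522617232 tank x 33.27919815959107
stripL [641.  286.9  52. ] tank y 92.48853176634917 tank x 31.027169598617547
stripR [651.6  99.   52. ] tank y -95.68893430806583 tank x 32.102658375154654
rimL [606. 259.  40.] tank y 66.43610574073529 tank x -5.322928327990562
rimR [608.1 206.   40. ] tank y 13.42328603156045 tank x -5.902344945106709
bail [612.2 232.1  70. ] tank y 39.27391263728896 tank x -0.5089759209395446
handle [489.4 -97.9 160. ] collar [array([506.5, -82.2, 114. ]), array([ 506.5, -117. ,  114. ]), array([472.2, -81.8, 114. ]), array([ 472.2, -115.5,  114. ])]
base [array([530.8, -62.8,  10. ]), array([433.3, -54.6,  10. ]), array([ 428.4, -132.9,   10. ]), array([ 524.3, -141.7,   10. ])]
tray [array([ 577.2, -171.3,   16. ]), array([ 582.8, -390.8,   16. ]), array([ 430.8, -174.9,   16. ]), array([ 437.5, -394.6,   16. ])] [ 507.1 -282.9   16. ]
tip [491.9 -75.1  33. ] jar [ 527.6 -365.2   60. ]
```

```bash
cat >> h.py <<'E'
def ori(deg):
    t=np.radians(deg);c,s=np.cos(t),np.sin(t)
    return R.from_matrix(np.array([[-c,-s,0],[-s,c,0],[0,0,-1.]]).T.copy().T if 0 else np.column_stack([[-c,-s,0],[-s,c,0],[0,0,-1.]])).as_rotvec()
E
python3 -c "
from h import *
r.reach([490,-98,340],ori(-5));print(snap('wrist','w1')['eye']);s=r.read_state();print(s['time_s'],s['qpos'],s['tool_pos'])
print(r.snapshot('wrist')['hand_eye'])
for p,a in(([614,200,250],3),([507,-230,250],-5),([614,130,300],3)):print(r.inverse_kinematics(p,ori(a)))
im=cv2.imread('pics/w1.png');cv2.imwrite('pics/w1v.png',cv2.resize(im,(800,600)))
"
```

```text
[418.289839763821, -90.3678397514849, 470.7807687874654]
2.9333 [-3.99656238e-01 -1.69645996e-01  1.87771109e+00  1.37896038e-04
  1.43373191e+00 -1.88418194e+00] [490.15547454 -97.46882234 339.8945323 ]
[[ 3.75639639e-04 -9.58527989e-01 -2.84998164e-01  7.22159624e+01]
 [ 9.99999534e-01  6.13374193e-04 -7.44906086e-04  9.06021216e-01]
 [ 8.88823851e-04 -2.84997752e-01  9.58527773e-01 -1.30859970e+02]
 [ 0.00000000e+00  0.00000000e+00  0.00000000e+00  1.00000000e+00]]
[ 1.57999875e-01  2.17285765e-01  1.64560435e+00 -4.44089210e-16
  1.27870254e+00 -1.46515633e+00]
[-0.60812801  0.01990695  1.86209219  0.          1.25959352 -2.09165787]
[ 4.71760704e-02  1.45056378e-01  1.63728224e+00 -4.44089210e-16
  1.35925403e+00 -1.57598013e+00]
```

View pics/w1v.png

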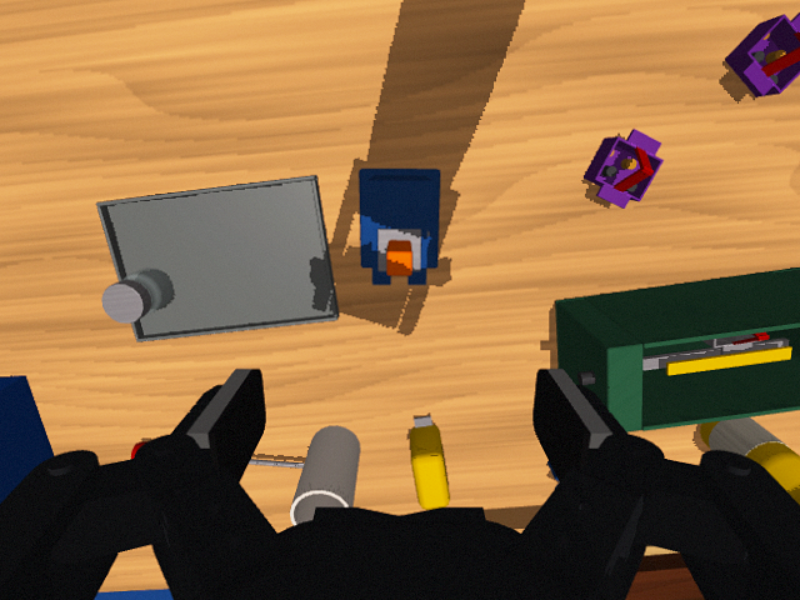

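The wrist view (800 px) shows the fork opening downward (+x), aligned with the tool yaw of −5°. The handle's top is centred near (400,263), the tray corners are at (98,203), (316,177), (338,317) and (138,340), and the tank is on the right.

```bash
python3 -c "
from h import *
np.set_printoptions(precision=1,suppress=True)
w=lambda u,v,z:px('w1',(u+.5)/1.25-.5,(v+.5)/1.25-.5,z)
print('handle',w(400,263,160),'collar',w(379,231,114),w(421,230,114))
print('base',w(360,170,118),w(440,170,118))
print('tines',w(373,283,110),w(427,283,110))
print('tray',[w(*p,16) for p in((98,203),(316,177),(338,317),(138,340))])
print('strip',[w(*p,52) for p in((667,375),(792,358))], 'rim', w(556,299,130),w(608,348,130))
"
```

```text
handle [490. -96. 160.] collar [ 473.7 -111.   114. ] [475.8 -78.3 114. ]
base [ 426.5 -120.3  118. ] [431.6 -61.1 118. ]
tines [ 516.2 -120.2  110. ] [520.  -76.4 110. ]
tray [array([ 436.9, -390.2,   16. ]), array([ 431.7, -171.9,   16. ]), array([ 575.5, -168.4,   16. ]), array([ 583.3, -386.2,   16. ])]
strip [array([653.6, 161.7,  52. ]), array([646.4, 288.5,  52. ])] rim [535.9  22.1 130. ] [581.1  64.6 130. ]
```

```bash
python3 -c "
from h import *
o=ori(-5);p=np.array([490,-97,0.]);ux=np.array([np.cos(np.radians(5)),-np.sin(np.radians(5)),0])
P=lambda dx,z:(p+ux*dx+[0,0,z])
r.gripper_to(60); r.line_to(P(0,200),o,200); print(r.line_to(P(0,131),o,80,stop_force=8))
r.gripper_to(10,60);s=r.read_state();print(s['grip_width'],s['grasp_force'],s['force'],s['tool_pos'])
r.line_to(P(0,136),o,30);s=r.read_state();print(s['force'],s['moment'])
print(r.line_to(P(62,136),o,60,stop_force=6));s=r.read_state();print(s['force'],s['tool_pos'])
r.line_to(P(62,330),o,200)
r.reach([614,165,330],ori(3));snap('wrist','w2');print(r.read_state()['time_s'])
im=cv2.imread('pics/w2.png');cv2.imwrite('pics/w2v.png',cv2.resize(im,(800,600)))
"
```

```text
False
17.218917884809596 58.748483061790466 [-0.18003532 -0.09916048  2.42270947] [490.36151344 -97.17820041 131.53579918]
[ 0.72225256  1.04341488 -1.21495461] [ 0.0096668   0.04002681 -0.04028559]
False
[-0.12230605 -0.61790335 -0.44395751] [ 551.41965976 -102.32233393  135.86582323]
9.4
```

View pics/w2v.png

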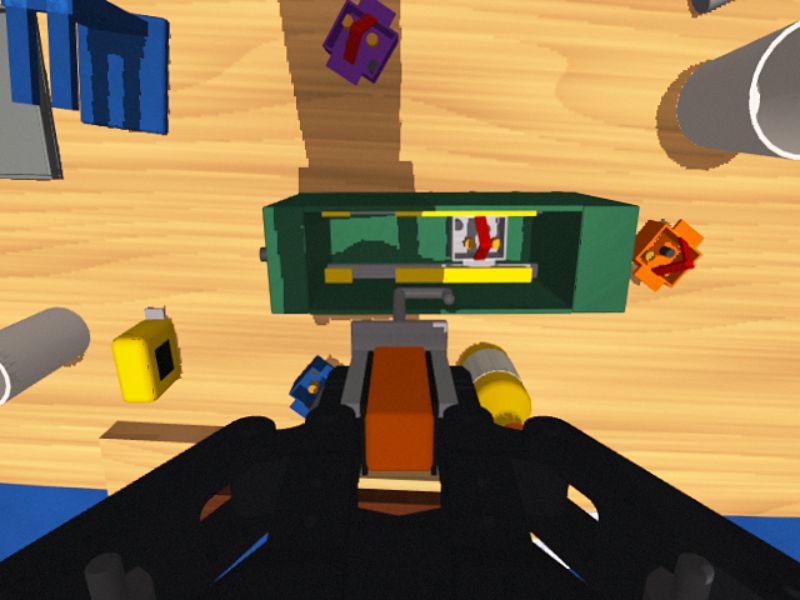

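The rod is held, with its foot pointing right (+y). The strip gap lies at columns 353–395 on the near strip (row 275). The basket rim spans columns 452–507 around row 240, and the bail's peak is near (485,240). The tank rim corners are (265,207), (638,206), (271,312) and (626,312).

```bash
python3 -c "
from h import *
np.set_printoptions(precision=1,suppress=True)
w=lambda u,v,z:px('w2',(u+.5)/1.25-.5,(v+.5)/1.25-.5,z)
C=[w(*p,130) for p in((638,206),(264,207),(626,312),(271,312))];print(np.array(C))
a=(C[0]+C[2])/2;b=(C[1]+C[3])/2;u=(a-b)/np.linalg.norm(a-b);o=(a+b)/2-u*6
print('len',np.linalg.norm(a-b),np.degrees(np.arctan2(-u[0],u[1])),'tank',o)
for n,p in dict(gL=(353,271,52),gR=(395,271,52),gL2=(350,213,52),gR2=(396,213,52),sL=(325,270,52),sR=(532,270,52),rimL=(452,215,40),rimR=(507,215,40),rl=(454,262,40),rr=(505,262,40),bail=(485,240,74),seat=(425,297,229)).items():
  q=w(*p);print(n,q,'ty',(q-o)@u,'tx',(q-o)@[u[1],-u[0],0])
s=r.read_state();print(s['force'],s['tool_pos'])
for y in(-20,20):
  print(proj('w2',[614+y*-.05,193+y,52])*1.25)
"
```

```text
[[567.5 333.  130. ]
 [582.3  66.4 130. ]
 [647.3 339.7 130. ]
 [661.4  69.3 130. ]]
len 268.8769006353264 3.08421375631256 tank [614.9 196.1 130. ]
gL [645.8 123.8  52. ] ty -73.83605896190318 tx 26.9587839954144
gR [643.8 162.2  52. ] ty -35.41498861797019 tx 27.026031731046274
gL2 [593.2 119.9  52. ] ty -74.9058499812913 tx -25.765649565887294
gR2 [591.2 160.5  52. ] ty -34.298250299521214 tx -25.672210657787133
sL [646.2  98.2  52. ] ty -99.43624023914137 tx 25.968207758422583
sR [636.3 287.4  52. ] ty 89.9494497196908 tx 26.252181330605186
rimL [591.7 211.4  40. ] ty 16.525229628132127 tx -22.35182923087556
rimR [589.1 261.4  40. ] ty 66.61615795682576 tx -22.325779269996314
rl [635.3 217.   40. ] ty 19.71735531443531 tx 21.42320092290504
rr [632.8 264.7  40. ] ty 67.52282540808898 tx 21.478011055266123
bail [607.3 237.1  74. ] ty 41.35548560967315 tx -5.438886365300055
seat [613.  178.3 229. ] ty -17.72351730903235 tx -2.9050801416749317
[ 0.2 -0.  -0.4] [614.1 163.5 329.8]
[[408.5 240.3]]
[[453.1 240.4]]
```

```bash
cat >> h.py <<'E'
np.set_printoptions(precision=2,suppress=True)
U=np.array([-.052,.9986,0]);TC=np.array([614.8,194,0])
def T(y,z,x=0): return TC+U*y+np.array([U[1],-U[0],0])*x+[0,0,z]
def F(n=6):
    f=[]
    for _ in range(n): r.hold(.04);f.append(r.read_state()['force'])
    return np.mean(f,0)
E
python3 -c "
from h import *
o=ori(3);y=41.
r.line_to(T(y-42,250),o,200)
print(r.line_to(T(y-42,159.5),o,70,stop_force=4),F())
print(r.line_to(T(y-13,159.5),o,40,stop_force=3),F(),r.read_state()['tool_pos'])
for z in(168,172,174,176,178,180):
  print(z,r.line_to(T(y-13,z),o,20,stop_force=7),F())
snap('wrist','w3');snap('scene','s3');print(r.read_state()['time_s'])
a=cv2.imread('pics/w3.png')[100:330,150:450];cv2.imwrite('pics/w3v.png',cv2.resize(a,None,fx=2.6,fy=2.6))
"
```

```text
False [-0.04 -0.04 -0.84]
False [ 0.04 -0.44 -0.77] [613.39 221.73 159.5 ]
168 False [-0.36 -0.22 -1.22]
172 False [-0.21 -0.31 -0.89]
174 False [-0.19  0.01 -2.5 ]
176 False [ 0.26 -0.13 -2.18]
178 False [ 0.08 -0.1  -2.39]
180 False [-0.03  0.29 -2.61]
16.3167
```

View pics/w3v.png

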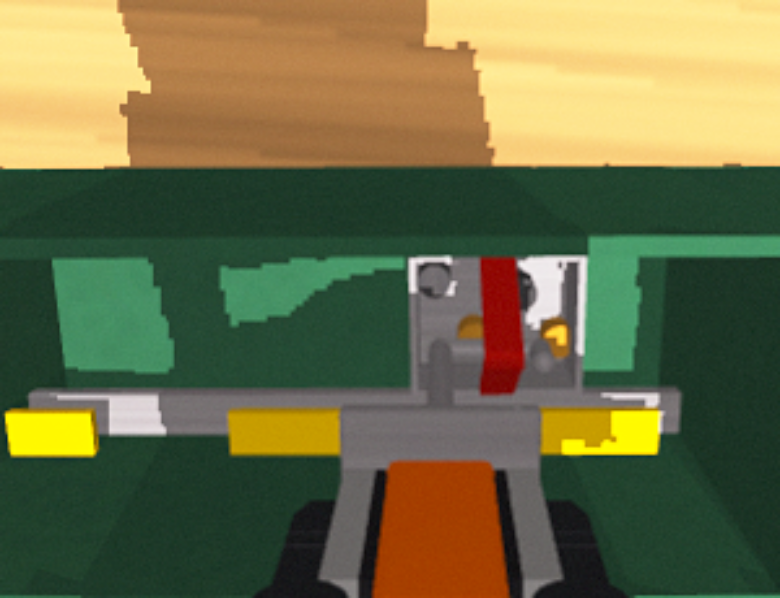

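The bail is in the hook's throat with the basket lifted by about 6 mm and its weight on the hook. The gap is at crop columns 97–229 (near strip), and the basket's rim spans columns 412–585.

```bash
python3 -c "
from h import *
w=lambda u,v,z:px('w3',150+(u+.5)/2.6-.5,100+(v+.5)/2.6-.5,z)
for n,p in dict(gR=(97,410,52),gL=(229,410,52),bl=(409,258,46.5),br=(587,258,46.5),nl=(413,390,46.5),nr=(583,390,46.5),bt1=(482,395,80),bt2=(518,395,80),shank=(440,340,75),tipL=(547,355,78)).items():
  q=w(*p);print(n,q,(q-TC)@U)
"
```

```text
gR [642.47 124.81  52.  ] -70.53362467067372
gL [640.41 163.01  52.  ] -32.27455769056362
bl [594.33 212.79  46.5 ] 19.829185259177457
br [591.68 262.68  46.5 ] 69.78495528100352
nl [633.4  215.66  46.5 ] 20.662448325845816
nr [630.77 265.28  46.5 ] 70.34852786822871
bt1 [622.14 233.76  80.  ] 39.31831976488158
bt2 [621.66 242.94  80.  ] 48.51962493094774
shank [609.55 222.34  75.  ] 28.570904870622805
tipL [611.2  249.71  78.  ] 55.81706409664855
```

```bash
python3 -c "
from h import *
o=ori(3)
r.line_to(T(28,177),o,20)
print(r.line_to(T(-68.5,177),o,40,stop_force=4),F(),r.read_state()['tool_pos'])
for z in(180,182,184,186,188,190):
  st=r.line_to(T(-68.5,z),o,20,stop_force=4);f=F();print(z,st,f)
  if st or f[2]<-4.5: break
snap('wrist','w4');print(r.read_state()['time_s'])
a=cv2.imread('pics/w4.png')[100:330,220:520];cv2.imwrite('pics/w4v.png',cv2.resize(a,None,fx=2.6,fy=2.6))
"
```

```text
False [ 0.    0.19 -2.83] [618.35 125.63 176.99]
180 False [ 0.46 -0.04 -2.76]
182 False [-0.06 -0.26 -2.31]
184 False [ 0.12 -0.08 -2.58]
186 False [ 0.04 -0.05 -2.6 ]
188 False [ 0.06 -0.16 -2.48]
190 False [ 0.03 -0.04 -2.85]
22.525
```

View pics/w4v.png

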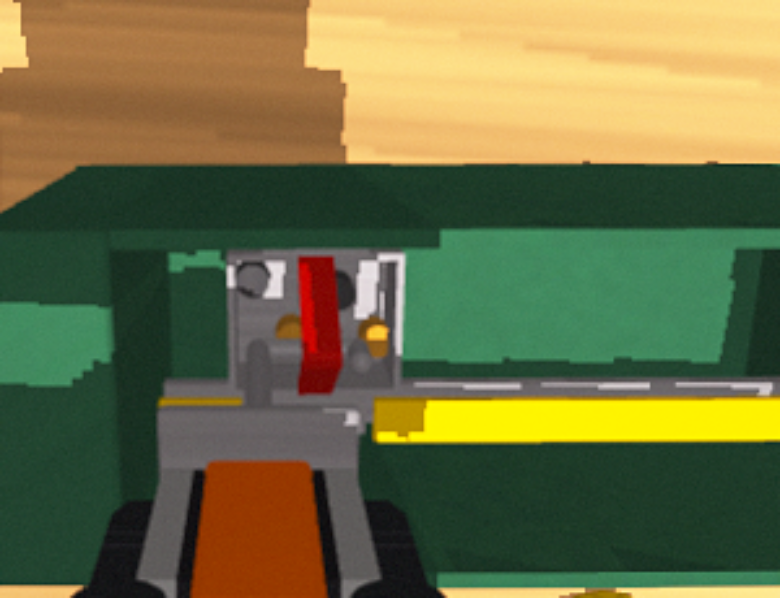

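The lugs have come up through the gap with no added force. I'll lift out and carry the basket to the tray.

```bash
python3 -c "
from h import *
o=ori(3)
print(r.line_to(T(-68.5,230),o,50,stop_force=4),F())
print(r.line_to(T(-68.5,345),o,100,stop_force=5),F())
a=np.array([505,-240,345.])
r.line_to([560,-60,345],ori(1.5),90);r.line_to(a,ori(0),90);r.hold(.5)
r.line_to([505,-240,185],ori(0),100);r.hold(.4);print(F(),r.read_state()['time_s'])
for z in(174,171,169,168,167,166,165,163):
  r.line_to([505,-240,z],ori(0),15,stop_force=5);f=F(4);print(z,f)
  if f[2]>-1.4: break
snap('wrist','w5');print(r.read_state()['time_s'])
cv2.imwrite('pics/w5v.png',cv2.resize(cv2.imread('pics/w5.png')[60:360,100:500],None,fx=2,fy=2))
"
```

```text
False [-0.17  0.08 -2.31]
False [ 0.1   0.38 -2.59]
[ 0.09  0.34 -2.24] 32.725
174 [ 0.14  0.22 -2.32]
171 [-0.03 -0.04 -2.67]
169 [-0.04  0.05 -2.08]
168 [-0.33  0.25 -2.49]
167 [ 0.32 -0.05 -2.37]
166 [ 0.1  -0.07 -0.5 ]
36.0417
```

View pics/w5v.png

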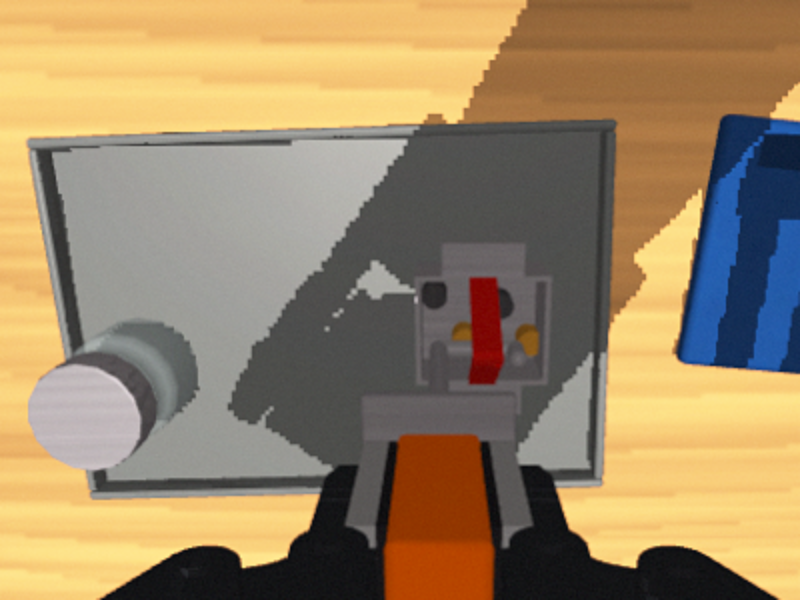

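The basket stands in the tray with its weight off the hook, and the bail is mid-throat. Next is unhooking and hanging the rod back.

```bash
python3 -c "
from h import *
o=ori(0)
print(r.line_to([505,-240,152],o,30,stop_force=3),F(4))
print(r.line_to([505,-273,152],o,40,stop_force=2.5),F(4))
print(r.line_to([505,-273,300],o,90,stop_force=4),F(4))
p=np.array([490,-97,0.]);ux=np.array([np.cos(np.radians(5)),-np.sin(np.radians(5)),0]);o=ori(-5)
P=lambda dx,z:(p+ux*dx+[0,0,z])
r.line_to(P(65,300),o,150);r.line_to(P(65,137),o,100);r.hold(.2)
print(r.line_to(P(0,137),o,40,stop_force=4),F(4),r.read_state()['tool_pos'])
print(r.line_to(P(0,130.5),o,15,stop_force=3),F(4),r.read_state()['tool_pos'],r.read_state()['time_s'])
"
```

```text
False [ 0.11  0.13 -0.83]
False [-0.09  0.11 -0.67]
False [ 0.18  0.   -0.46]
False [-0.05 -0.02 -0.56] [490.1  -97.   136.97]
True [ 0.11 -0.6   4.04] [490.11 -97.06 131.52] 45.75
```

```bash
python3 -c "
from h import *
o=ori(-5)
r.line_to([490.1,-97.06,131.8],o,10);r.gripper_to(60);r.line_to([490,-97,320],o,120);r.hold(.3)
snap('wrist','w6');print(r.read_state()['time_s'])
cv2.imwrite('pics/w6v.png',cv2.resize(cv2.imread('pics/w6.png')[80:330,50:450],None,fx=2,fy=2))
"
```

```text
48.6083
```

View pics/w6v.png

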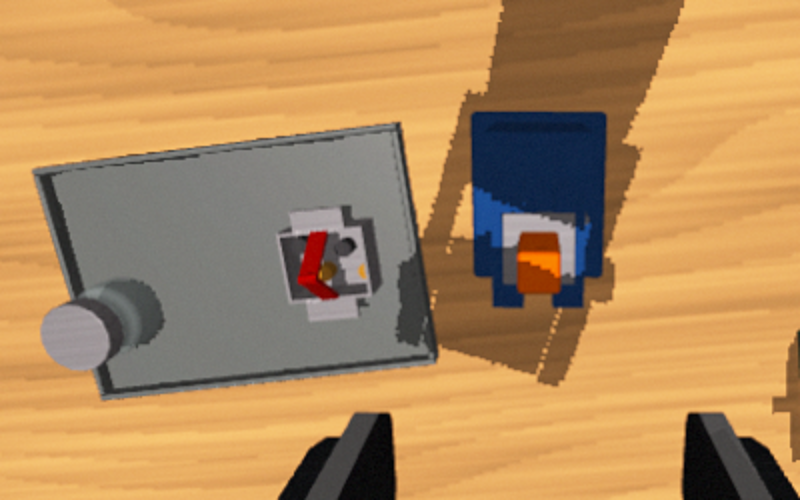

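The basket stands upright in the tray at about (325,265), and the rod hangs in the stand at (540,255). I'll hand the job in.

```bash
python3 -c "
from h import *
print(r.close_job())"
```

```text
the job is handed in; nothing more can be done
None
```

I handed the job in after about 49 s of robot time: the final picture shows the basket upright and unhooked in the drip tray and the rod hanging back in its stand, but no verdict came back.

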